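# Hang the bottle bracket on the slotted post and load it

### The arm

A 7-joint arm with a two-finger parallel gripper is mounted at the origin on a cart in front of the work surface, level with it; the furniture and walls round the work are solid. World frame = base frame: x ahead of the robot, y to its left, z up, the work surface at z = 0. Lengths are in m, angles in rad, forces in N, time in s.
With the tool pointing down it reaches from about 0.425 to 0.875 m from the base axis. Payload 4.7 kg.
Tool frame: the origin (TCP) lies on the mounting face of the last link; the fingertips stand 182 mm ahead of it and the grasp point (between the pads) lies 164 mm ahead of it (env.finger_overhang is the z of the fingertips in the tool frame, in m); z points along the fingers, y is the line along which they close (so a half turn about z gives the same grasp; the last joint's range is limited). The gripper opens to 87 mm and grips with 3 to 60 N. Pads are 19 mm wide; open, the fingers measure 117 mm over their backs; the gripper's body (75 mm by 190 mm) begins 51 mm behind the grasp point.
Start: joints at [-1.266, 0.321, -0.07, 1.45, 0.023, 1.371, -0.057], TCP at [0.186, 0.623, 0.405] pointing down, gripper open.
Joint ranges: [-2.86, 2.86], [-0.3, 2.09], [-1.38, 1.24], [0.06, 2.45], [-1.56, 4.7], [0.09, 2.05], [-2.69, 2.69]. Speed limits (rad/s): [2.57, 2.57, 3.14, 3.14, 3.14, 3.14, 3.14].

### API

Orientations are given as a 3x3 rotation matrix whose columns are the frame's x, y, z axes.
In Python, from bench import get_state, optics, env gives the robot as it stands.
- The arm moves only by the tool move_arm, never from a script. Its argument "deltas" is text: rows parted by semicolons, each of 7 numbers parted by spaces: the turn, a rotation vector about the tool's x, y, z in rad, then the shift along the tool's x, y, z in m, then the opening, from 0 (shut) to 1 (fully open). A call has 1 to 5 rows; each row shifts and turns the commanded pose from where the row before left it, along the tool's axes as they then stand; what a row does not reach is not made up. A row lasts 1/8 s, in which the tool goes at most 62.5 mm and 10.7 degrees, less where a joint would pass 70% of its speed; a pose out of reach is approached as far as the arm can. A call with a gripper value outside its range is refused whole. The fingers move at their own pace and stop on an object; "newtons" is the grip in N (left out, the last holds). Time passes only in rows, so rows that do not move let the fingers close. It gives the time, the measured TCP pose, the force, the opening and the grip force at its end, in the units of the state.
- get_state(): the state, without advancing time (a new reading comes with each control period).
- optics.capture(name): name is "scene" or "top" or "wrist"; returns the picture (400x640x3 uint8, blue, green, red); there is no depth.
- optics.camera_info(name): a dict with "fx", "fy", "cx", "cy" (pixels), "R" (3x3) and "t" (3): a world point X has camera coordinates R X + t. Camera axes: x right, y down, z forward; pixel columns grow to the right and rows downward; lengths in m; the calibration is good to about 2 mm. The wrist camera is an equidistant fisheye: a pixel r from the principal point sees the ray r / f radians off the axis. A picture is of the moment at which its call begins: read the wrist's pose just before it. camera_info takes no time and is no camera call; for the wrist camera it gives the pose at the moment of the call.
- env.hand_in(): hands the job in; it is judged then, once.
The state is a dict: "time": time; "joints": joint angles; "dq": joint speeds; "effort": joint torques, N m; "eef_pos": TCP position; "ee_rot": TCP orientation; "contact_force": force on the tool from outside, world axes, zero at the start; "wrist_torque": the same for the moment, N m; "grip_width": opening from 0.0 (shut) to 1.0 (fully open); "grip_force": force on a finger pad.
Only numpy, scipy, OpenCV 4.12 (cv2) and the standard library are available. Lean on these libraries where they do the work, as an engineer would, in place of code of your own. Each camera call takes 0.05 s, during which the arm holds its last target. There are 200 camera calls.

### The job

Hang the grey bottle bracket on the slotted post: feed its two hooked tabs into the top pair of slots and, without forcing it, press it straight down until it is fully home and the spring catch on top of the post has snapped out over its lip. Then stand the brown bottle upright in the bracket's cup, and leave the other things on the table where they are.

Things in the scene. Friction and masses are not known exactly. Their poses are not given: they have to be found in the camera images.
- bracket: Loose grey steel bottle bracket, 124 x 54 x 80 mm, about 0.2 kg, standing upright on the table with its cup in front (-x) and its two hooked tabs behind (+x). Origin on its underside, below the middle of its grip rib; z up. Back plate: back face at x = +27 mm, 4 mm thick, 36 mm wide, 80 mm tall. Press straight down on it or on the rib to lock it.
- grip (a point): Point to grasp the bracket: the rib, 12 mm thick in y, from x -23 to +23 mm, its top at bracket z 80 mm; this point is at bracket x 0, y 0, z 66 mm. Axes as the bracket's: close the fingers along y.
- saddle (a point): On the bracket's back face between its tabs, level with their underside (bracket x 27, y 0, z 44 mm). Tabs at y = +-12 mm, 6 mm thick in y, reach 10.5 mm behind the back face, z 44 to 53 mm; each ends in a hook that hangs down 9 mm, 5.6 mm clear of the back face. Fully home, it meets slot_seat (but for the strip's offset). Axes as the bracket's.
- lip (a point): Middle of the rear edge, on top, of the bracket's flat top lip (bracket x 47, y 0, z 80 mm); the lip is 2.5 mm thick, 30 mm wide, reaches 20 mm behind the back face and is bevelled under its rear edge. Locked, it lies just below and behind the point nose.
- cup_floor (a point): Centre of the cup's floor, upper side (bracket x -50, y 0, z 4 mm). Cup 48 mm inside diameter, 54 mm outside, rim 24 mm above this floor.
- post: Slotted post: aluminium channel 82 mm wide, 119 mm tall, fixed on a grey foot plate (x -45 to +85, y +-60 mm, 8 mm thick). Origin on the table below the middle of its front face, which looks along the post's -x; z up. The slotted front strip is screwed on through long holes: it may sit up to 6 mm left or right (y) of nominal. While hanging it, never press bracket and post together with over 60 N.
- slot_seat (a point): Nominal middle between the bottoms of the two top slots, on the front face (post x 0, y 0, z 89 mm; the strip's offset in y not included: feel or look for it). Post's axes. Strip 4 mm thick; slots 24 mm apart, 7.6 mm wide, 26 mm tall (a lower pair is 40 mm below). Enter with saddle 13 to 16.5 mm above this, push in along x till the back plate meets the strip, keep it there, press down.
- nose (a point): Lower front edge of the catch's wedge nose on top of the post (post x 15.5, y 0, z 126.6 mm when out; moves with it). Nose 16 mm wide, slope rises back to z 135 mm; dark block behind tops out at z 138 mm. Pressed down, the bevelled lip meets the slope 5 to 8 mm above home; passing it takes 10 to 20 N, most in the last 3 mm, then the nose snaps out over the lip and the tabs land hard.
- catch (a joint): Slide of the catch's spring bolt, m: 0 = out (at the start, and again once snapped over the lip), up to 0.007 = pushed back along the post's +x. The spring pushes it out with 4 N at 0, 7 N at 0.0045.
- brown_bottle: Loose brown screw-cap bottle with a dark cap, standing, 42 mm diameter, 90 mm tall, about 0.08 kg. Origin at the centre of its underside, z up. Grasp it round the body at about z 53 mm.
- saline: Bystander: white bottle with a blue cap, 52 mm diameter, 115 mm tall, standing; origin at the centre of its underside. Leave it.
- pot: Bystander: round steel pot with a knobbed lid, 67 mm diameter, 74 mm tall; origin at the centre of its underside. Leave it.
- block: Bystander: small aluminium clamp block with a thumb screw, 22 x 52 x 22 mm, lying on the table; origin at the centre of its underside. Leave it.

How it is judged:
On the way, in this order (a step that is already met when the one before it is completed fails the run):
1. both tabs are through the top slots, the bracket still held high (x of saddle in the frame of slot_seat above -0.006 m and z of saddle in the frame of slot_seat between 0.005 and 0.02 m and y of saddle in the frame of slot_seat between -0.0085 and 0.0085 m and angle between the x axis of bracket and the x axis of post, either way round below 0.12 rad), for 0.05 s.
2. the bracket is fully home and the catch has snapped out over its lip (x of saddle in the frame of slot_seat between -0.004 and 0.002 m and z of saddle in the frame of slot_seat between -0.003 and 0.0025 m and y of saddle in the frame of slot_seat between -0.0085 and 0.0085 m and angle between bracket's own z axis and vertical below 0.08 rad and value of joint catch below 0.0015 m and z of lip in the frame of nose below 0.001 m and x of lip in the frame of nose above 0.001 m), for 0.2 s.
3. the brown bottle stands in the cup (horizontal distance between brown_bottle and cup_floor below 0.008 m and z of brown_bottle in the frame of cup_floor below 0.005 m and angle between brown_bottle's own z axis and vertical below 0.17 rad), for 0.2 s.
At the end, for the whole second after the job is handed in: The bracket hangs upright (0.08 rad) in the top slots, saddle within 4 mm ahead, 8.5 mm sideways and 2.5 mm in height of slot_seat; its lip is under the catch's nose, the catch out (under 1.5 mm); the brown bottle stands at rest in the cup: 8 mm of centre, 5 mm of floor, tilt under 0.17 rad (all of step 2 and all of step 3 and linear speed of brown_bottle below 0.02 m/s); the robot touches nothing.
It fails at once if while it is hung (bottle not yet at the cup), bracket and post are pressed together with more than 60 N (contact force between bracket and post above 60 N and horizontal distance between brown_bottle and cup_floor above 0.05 m).
It fails at once if a bystander is moved more than 30 mm (distance of any of saline, pot, block from where it was at the start of the episode above 0.03 m).
It fails at once if the brown bottle is tipped over (angle between brown_bottle's own z axis and vertical above 0.8 rad).
It also fails if it takes over 67 s, if anything falls off the work surface, if the arm or the gripper's body presses on something with over 40 N, if the wrist force passes 120 N, or if a joint passes its speed limit or range.

## Working session

There is one attempt and no reset: what is moved stays moved. The work goes in short steps, Python scripts to look and compute and a tool call to move; the robot and the scene stay as the last step left them, time stands still between calls to the robot, and variables do not carry over. Pictures are saved under pics/ and viewed, at most 10 in all, crops included, and the job is handed in when it is done.

Besides the shell and the picture viewer there is one more tool, called after "Emit:" in YAML: its name, and indented under it one key for each argument. move_arm: Moves the arm, as the interface text tells. Its arguments: {"type":"object","properties":{"deltas":{"type":"string"},"newtons":{"type":"number"}},"required":["deltas"]}

```bash
mkdir -p pics; python3 - <<'E'
from bench import get_state, optics, env
import cv2,numpy as np
s=get_state();print(s['time'],s['eef_pos'],np.round(s['ee_rot'],3).tolist(),env.finger_overhang)
for n in("scene","top"):
    cv2.imwrite(f"pics/{n}0.png",optics.capture(n));i=optics.camera_info(n);print(n,i)
E
```

```text
0.0 [0.1863269  0.62249462 0.4036056 ] [[-0.958, 0.287, -0.0], [0.287, 0.958, -0.002], [-0.0, -0.002, -1.0]] 0.1822
scene {'fx': 423.698946600717, 'fy': 423.698946600717, 'cx': 317.7234324674431, 'cy': 196.7468645002237, 'R': array([[-0.58846911,  0.80835338, -0.01639862],
       [ 0.68036804,  0.48413626, -0.55019216],
       [-0.43681053, -0.33492818, -0.83487704]]), 't': array([ 0.52172412, -0.18502195,  1.09859648])}
top {'fx': 476.41440909127243, 'fy': 476.41440909127243, 'cx': 330.47044318156213, 'cy': 187.78071570255545, 'R': array([[-0.00871724, -0.99992592,  0.0084948 ],
       [-0.98308459,  0.0070156 , -0.18301767],
       [ 0.18294452, -0.00994652, -0.98307292]]), 't': array([-0.22307633,  0.5357466 ,  1.14001966])}
```

View pics/scene0.png

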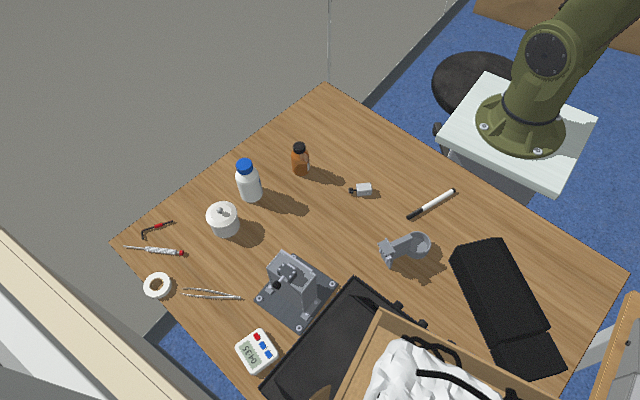

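View pics/top0.png

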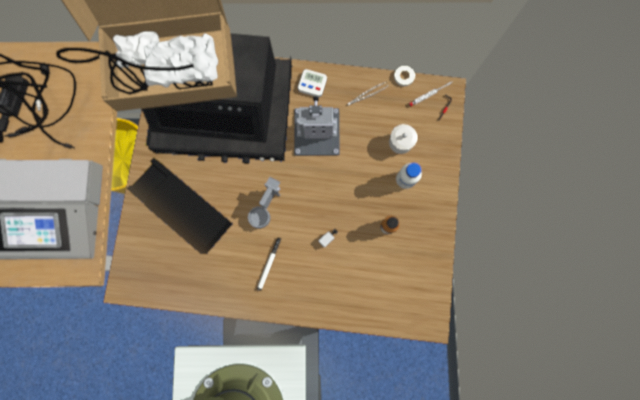

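The scene view shows the post at about (290,285), the bracket at (403,250) and the brown bottle at (300,160). In the top view they are at (317,128), (265,200) and (391,224). I'll enlarge the relevant parts next.

```bash
cat > h.py <<'E'
import numpy as np,cv2
from bench import get_state, optics, env
def ray(n,u,v,i=None):
    i=i or optics.camera_info(n);R=np.array(i['R']);t=np.array(i['t'])
    a,b=(u-i['cx'])/i['fx'],(v-i['cy'])/i['fy']
    if n=='wrist':
        r=np.hypot(a,b)+1e-12; d=np.array([a/r*np.sin(r),b/r*np.sin(r),np.cos(r)])
    else: d=np.array([a,b,1.])
    return -R.T@t, R.T@d
def onz(n,u,v,z,i=None):
    o,d=ray(n,u,v,i); return o+d*(z-o[2])/d[2]
def proj(n,X,i=None):
    i=i or optics.camera_info(n);c=np.array(i['R'])@X+i['t']
    if n=='wrist':
        r=np.hypot(c[0],c[1])+1e-12;k=np.arctan2(r,c[2])/r
        return np.array([i['cx']+i['fx']*c[0]*k,i['cy']+i['fy']*c[1]*k])
    return np.array([i['cx']+i['fx']*c[0]/c[2],i['cy']+i['fy']*c[1]/c[2]])
def crop(im,x,y,w,h,k): return cv2.resize(im[y:y+h,x:x+w],None,fx=k,fy=k,interpolation=cv2.INTER_CUBIC)
E
python3 - <<'E'
from h import *
t=cv2.imread('pics/top0.png');s=cv2.imread('pics/scene0.png')
a=np.hstack([crop(t,235,170,60,60,5),crop(t,285,90,60,60,5)])
b=np.hstack([crop(s,370,225,75,60,4),crop(s,250,240,75,60,4)])
a=cv2.copyMakeBorder(a,0,0,0,0,0);cv2.imwrite('pics/c1.png',np.vstack([a,b]))
for n,p in dict(cupc=(258,216,.028),back=(273,186,.08),brown=(391,224,.09),saline=(412,172,.115),pot=(403,137,.07),block=(327,239,.01)).items(): print(n,onz('top',*p).round(3))
for p in((294,110),(340,110),(340,155),(294,155)):print(onz('top',*p,.008).round(3))
E
```

```text
cupc [ 0.467 -0.045  0.028]
back [ 0.534 -0.087  0.08 ]
brown [ 0.438 -0.37   0.09 ]
saline [ 0.559 -0.421  0.115]
pot [ 0.659 -0.41   0.07 ]
block [ 0.41  -0.218  0.01 ]
[ 0.754 -0.132  0.008]
[ 0.753 -0.255  0.008]
[ 0.629 -0.254  0.008]
[ 0.63  -0.133  0.008]
```

View pics/c1.png

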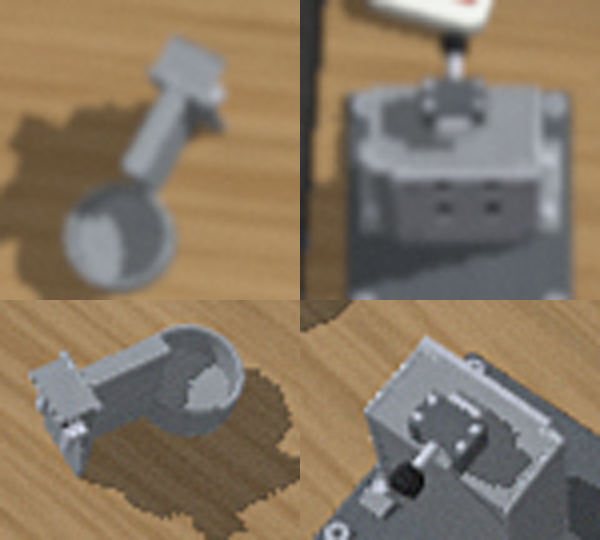

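The enlarged view shows the bracket's cup centre at top-view pixel (259,217.6) and its lip's rear edge at (275,181). The post front faces the robot, with the top slots near (314,127) and (323,127).

```bash
cat >> h.py <<'E'
from scipy.spatial.transform import Rotation as Ro
def goal(g,ydir,off=.164,s=None,tilt=None):
    """g grasp point, ydir heading (rad) of tool y; prints turn vec and shifts in tool axes after the turn"""
    s=s or get_state();R0=np.array(s['ee_rot']);y=np.array([np.cos(ydir),np.sin(ydir),0]);z=np.array([0,0,-1.])
    R1=np.column_stack([np.cross(y,z),y,z]);p1=np.array(g)-off*z
    d=p1-s['eef_pos']
    print('t',round(s['time'],2),'turn',Ro.from_matrix(R0.T@R1).as_rotvec().round(4),'shift',(R1.T@d).round(4),'world d',d.round(4))
E
python3 - <<'E'
from h import *
cup=onz('top',259,217.6,.028);lip=onz('top',275.2,180.8,.08)
l0=onz('top',235+178/5,170+36/5,.08);l1=onz('top',235+224/5,170+72/5,.08)
yd=(l0-l1);print(cup,lip,np.linalg.norm((lip-cup)[:2]),'psi',np.arctan2(*(lip-cup)[1::-1]),'psi by lip',np.arctan2(yd[1],yd[0])-np.pi/2)
psi=np.arctan2(*(lip-cup)[1::-1]);m=(cup+lip)[:2]/2;x=np.array([np.cos(psi),np.sin(psi)])
g=m+x*.0015;print('origin',g)
goal([*g,.066+.15],psi+np.pi/2)
for P in ((.674,-.1935,.115),):
  for dy in(-.006,0,.006):print(dy,proj('top',np.array([.674,-.1935+dy,.102])))
print('nose',proj('top',np.array([.6895,-.1935,.127])),'slotmid meas 318.7')
E
```

```text
[ 0.46316044 -0.04720426  0.028     ] [ 0.54673669 -0.09232558  0.08      ] 0.09497854051789156 psi -0.49504190389342884 psi by lip -0.6736131084410653
origin [ 0.50626849 -0.07047752]
t 0.1 turn [-0.0017  0.0003  0.2042] shift [-0.6107 -0.4578  0.0238] world d [ 0.3199 -0.693  -0.0238]
-0.006 [318.77510651 127.7012223 ]
0 [316.32100105 127.71535866]
0.006 [313.86664414 127.72949647]
nose [316.08411065 118.31640063] slotmid meas 318.7
```

Emit:
move_arm:
  deltas: "0 0 0.102 0 0 -0.05 1; 0 0 0.102 0 0 -0.04 1; 0 0 0 -0.038 -0.0285 0 1; 0 0 0 -0.038 -0.0285 0 1; 0 0 0 -0.038 -0.0285 0 1"

```text
time: 0.72
eef_pos: [0.2466, 0.4919, 0.4943]
ee_rot: [[-0.88, 0.475, -0.0], [0.475, 0.88, -0.001], [-0.0, -0.001, -1.0]]
contact_force: [1.0, 0.5, 0.9]
grip_width: 0.999
grip_force: 0.0
```

Emit:
move_arm:
  deltas: "0 0 0 -0.038 -0.0285 0 1; 0 0 0 -0.038 -0.0285 0 1; 0 0 0 -0.038 -0.0285 0 1; 0 0 0 -0.038 -0.0285 0 1; 0 0 0 -0.038 -0.0285 0 1"

```text
time: 1.35
eef_pos: [0.3461, 0.276, 0.4945]
ee_rot: [[-0.88, 0.475, -0.0], [0.475, 0.88, -0.0], [0.0, -0.0, -1.0]]
contact_force: [0.2, 0.5, 0.2]
grip_width: 0.999
grip_force: 0.0
```

Emit:
move_arm:
  deltas: "0 0 0 -0.038 -0.0285 0 1; 0 0 0 -0.038 -0.0285 0 1; 0 0 0 -0.038 -0.0285 0 1; 0 0 0 -0.038 -0.0285 0.03 1; 0 0 0 -0.038 -0.0285 0.03 1"

```text
time: 1.98
eef_pos: [0.4455, 0.0605, 0.4341]
ee_rot: [[-0.88, 0.475, 0.001], [0.475, 0.88, 0.001], [-0.001, 0.001, -1.0]]
contact_force: [0.7, 0.9, -0.1]
grip_width: 0.999
grip_force: 0.0
```

```bash
python3 - <<'E'
from h import *
goal([.5063,-.0705,.066+.12],np.pi/2-.495); print(get_state()['joints'])
E
```

```text
t 1.98 turn [0.0013 0.0006 0.0004] shift [-0.1157 -0.0864  0.0841] world d [ 0.0608 -0.131  -0.0841]
[-0.7839452  -0.16656008  0.53094348  1.89038704  0.08481796  1.39450971
  0.80231834]
```

Emit:
move_arm:
  deltas: "0 0 0 -0.0386 -0.0288 0.026 1; 0 0 0 -0.0386 -0.0288 0.026 1; 0 0 0 -0.0386 -0.0288 0.026 1; 0 0 0 0 0 0 1"

```text
time: 2.48
eef_pos: [0.5056, -0.0726, 0.3546]
ee_rot: [[-0.877, 0.481, -0.004], [0.481, 0.877, -0.003], [0.002, -0.005, -1.0]]
contact_force: [0.1, -0.2, -0.5]
grip_width: 0.999
grip_force: 0.0
```

```bash
python3 - <<'E'
from h import *
goal([.5063,-.0705,.066],np.pi/2-.495)
i=optics.camera_info('wrist');im=optics.capture('wrist');cv2.imwrite('pics/w1.png',im)
print(i)
for X in ([0,0,.08],[-23,0,80],[47,0,80],[-50,0,28]):
  pass
c,s=np.cos(-.495),np.sin(-.495)
for n,(x,y,z) in dict(ribf=(-23,0,80),lipR=(47,-15,80),lipL=(47,15,80),cup=(-50,0,28)).items():
  print(n,proj('wrist',np.array([.5063+(x*c-y*s)/1e3,-.0705+(x*s+y*c)/1e3,z/1e3]),i).round(1))
E
```

```text
t 2.48 turn [-0.0049 -0.0022 -0.0069] shift [0.0003 0.0022 0.1246] world d [ 0.0007  0.0021 -0.1246]
{'fx': 309.70691628693146, 'fy': 309.70691628693146, 'cx': 323.6121364735182, 'cy': 192.56299155706455, 'R': array([[ 0.48001675,  0.87725231, -0.00350743],
       [ 0.84007561, -0.45851528,  0.28989086],
       [ 0.25269922, -0.14209898, -0.95705328]]), 't': array([-0.1772889 , -0.47766871,  0.20508908])}
ribf [327.8 170.2]
lipR [311.5 245.3]
lipL [344.3 245.2]
cup [327.2 132. ]
```

View pics/w1.png

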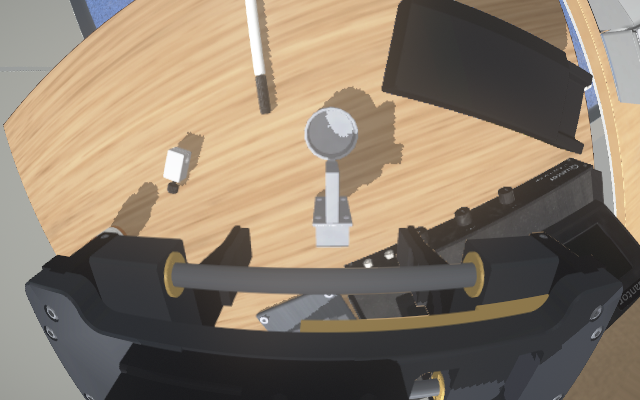

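The wrist view shows the cup centre at (330,133), the rib front at (332,172) and the lip's rear corners at (314,246) and (350,246). The yaw agrees with my estimate, but the bracket is about 4 mm further along +y (tool y). I'll correct that and descend.

Emit:
move_arm:
  deltas: "-0.005 -0.002 -0.007 0 0.006 0.03 1; 0 0 0 0 0 0.045 1; 0 0 0 0 0 0.049 1; 0 0 0 0 0 0 1; 0 0 0 0 0 0 0"
  newtons: 35

```text
time: 3.15
eef_pos: [0.5102, -0.0627, 0.2346]
ee_rot: [[-0.884, 0.468, 0.007], [0.468, 0.884, 0.004], [-0.004, 0.007, -1.0]]
contact_force: [-0.1, -0.1, 0.3]
grip_width: 0.95
grip_force: 0.0
```

Emit:
move_arm:
  deltas: "0 0 0 0 0 0 0; 0 0 0 0 0 0 0; 0 0 0 0 0 0 0; 0 0 0 0 0 0 0"

```text
time: 3.65
eef_pos: [0.5094, -0.0634, 0.233]
ee_rot: [[-0.883, 0.469, 0.005], [0.469, 0.883, 0.004], [-0.002, 0.005, -1.0]]
contact_force: [-0.3, 0.1, -0.4]
grip_width: 0.517
grip_force: 0.0
```

```bash
python3 - <<'E'
from h import *
goal([.5080,-.0672,.066],np.pi/2-.495);s=get_state();print(s['grip_width'],s['grip_force'],s['contact_force'],s['eef_pos'])
E
```

```text
t 3.65 turn [0.0055 0.0023 0.0071] shift [-0.0006 -0.004   0.003 ] world d [-0.0014 -0.0038 -0.003 ]
0.5171085056962673 0.0 [-0.27896965  0.11253829 -0.3535324 ] [ 0.5094014  -0.06338066  0.23302548]
```

Emit:
move_arm:
  deltas: "0.0055 0.0023 0.007 -0.0006 -0.003 0.003 0.4; 0 0 0 0 0 0 0; 0 0 0 0 0 0 0; 0 0 0 0 0 0 0; 0 0 0 0 0 0 0"

```text
time: 4.28
eef_pos: [0.5084, -0.0663, 0.2296]
ee_rot: [[-0.88, 0.475, -0.001], [0.475, 0.88, -0.0], [0.0, -0.001, -1.0]]
contact_force: [-0.4, -0.5, -0.6]
grip_width: 0.131
grip_force: 34.9
```

Emit:
move_arm:
  deltas: "0 0 0 0 0 0 0; 0 0 0 0 0 0 0; 0 0 0 0 0 0 0"

```text
time: 4.65
eef_pos: [0.5084, -0.0662, 0.2297]
ee_rot: [[-0.88, 0.475, -0.001], [0.475, 0.88, -0.0], [0.0, -0.001, -1.0]]
contact_force: [0.4, -1.3, -1.1]
grip_width: 0.138
grip_force: 34.9
```

Emit:
move_arm:
  deltas: "0 0 0 0 0 -0.05 0; 0 0 -0.165 0 0 -0.05 0; 0 0 -0.165 0 0 0 0; 0 0 -0.165 0 0 0 0; 0 0 0 -0.026 -0.044 0 0"

```text
time: 5.28
eef_pos: [0.5344, -0.1068, 0.3294]
ee_rot: [[-1.0, -0.009, -0.001], [-0.009, 1.0, 0.005], [0.001, 0.005, -1.0]]
contact_force: [1.0, -0.7, -2.4]
grip_width: 0.135
grip_force: 34.9
```

Emit:
move_arm:
  deltas: "0 0 0 -0.026 -0.044 0 0; 0 0 0 -0.026 -0.044 0 0; 0 0 0 0 0 0 0; 0 0 0 0 0 0 0"

```text
time: 5.78
eef_pos: [0.5863, -0.1978, 0.329]
ee_rot: [[-1.0, 0.0, -0.002], [0.0, 1.0, 0.001], [0.002, 0.001, -1.0]]
contact_force: [-0.0, 1.5, -2.1]
grip_width: 0.133
grip_force: 34.9
```

```bash
python3 - <<'E'
from h import *
goal([.587,-.199,.126],np.pi/2)
i=optics.camera_info('wrist');im=optics.capture('wrist');cv2.imwrite('pics/w2.png',im)
t=optics.capture('top');s=optics.capture('scene');cv2.imwrite('pics/t2.png',t);cv2.imwrite('pics/s2.png',s)
a=np.vstack([crop(im,220,150,200,150,2),crop(s,225,210,130,97,400/130)[:298]])
b=np.vstack([crop(t,270,80,100,130,4),np.zeros((80,400,3),np.uint8)])[:a.shape[0]]
b=cv2.copyMakeBorder(b,0,a.shape[0]-b.shape[0],0,0,0)
cv2.imwrite('pics/c2.png',np.hstack([a,b]));print(i)
E
```

```text
t 5.78 turn [ 0.0006 -0.0021 -0.0001] shift [-0.0007 -0.0012  0.039 ] world d [ 0.0007 -0.0012 -0.039 ]
{'fx': 309.70691628693146, 'fy': 309.70691628693146, 'cx': 323.6121364735182, 'cy': 192.56299155706455, 'R': array([[-1.10495998e-03,  9.99996662e-01,  2.33567604e-03],
       [ 9.56836346e-01,  3.78456567e-04,  2.90627018e-01],
       [ 2.90625164e-01,  2.55599095e-03, -9.56833570e-01]]), 't': array([ 0.19813037, -0.57316307,  0.14885941])}
```

View pics/c2.png

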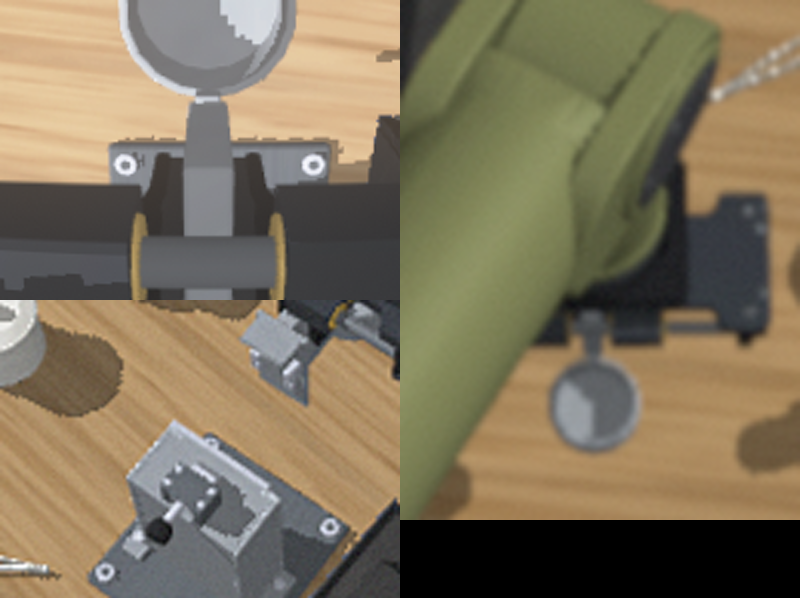

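The wrist crop shows the rib centred at about u=324, with the foot plate screws at (282,232) and (376.5,232). The bracket hangs straight. Next I'll measure the slots against the plate in the clear top picture and the rib against the plate in this wrist picture.

```bash
python3 - <<'E'
from h import *
t=cv2.cvtColor(cv2.imread('pics/top0.png'),cv2.COLOR_BGR2GRAY).astype(float)
print(t[122:138,298:340].astype(int))
# plate edges in top0 rows 140-150
r=t[143:150].mean(0);print('plate',r[288:300].astype(int),r[334:346].astype(int))
w=cv2.cvtColor(cv2.imread('pics/w2.png'),cv2.COLOR_BGR2GRAY).astype(float)
i=optics.camera_info('wrist')
r=w[225:229].mean(0);print('wplate',r[270:280].astype(int),r[380:390].astype(int))
for v in(205,212):print('rib',v,w[v,306:346].astype(int))
for v in (243,255): print('rib',v,w[v,306:346].astype(int))
E
```

```text
[[150 165 169 166 163 159 156 155 154 152 153 153 151 153 152 150 151 149
  150 153 153 153 152 151 152 153 152 151 151 154 156 161 157 158 171 179
  185 185 166 126 107 122]
 [124 144 154 157 156 158 165 165 166 160 159 158 157 159 157 158 157 157
  157 158 158 159 157 156 159 158 158 158 159 160 164 166 164 164 167 162
  165 170 161 126 109 125]
 [104 114 120 122 128 145 163 171 168 166 166 164 164 165 165 165 163 165
  163 166 166 164 163 163 165 164 165 165 166 164 169 168 167 167 162 155
  155 160 158 127 109 124]
 [ 95  90  87  88  99 123 143 148 148 148 148 145 145 143 142 136 141 144
  146 147 146 144 146 143 139 139 140 144 147 147 148 148 144 144 144 147
  153 161 159 126 108 126]
 [ 93  85  77  74  85 101 114 116 112 110 109 112 112 108  95  91  97 108
  114 115 115 112 111 104  95  91  98 107 113 114 115 111 107 107 119 137
  154 160 158 126 108 126]
 [ 92  86  79  76  77  91  98  95  88  87  89  93  94  89  77  71  78  90
   95  96  95  93  91  88  77  77  82  88  94  93  93  92  88  92 108 135
  152 161 155 125 108 121]
 [ 95  89  80  73  76  83  90  92  88  87  88  90 
[... 1873 characters left out ...]
131 131 158]
rib 205 [201 200 201 201 200 200 200 200 166 135 122 120 120 120 120 119 119 120
 120 121 119 120 120 120 121 120 120 129 174 185 189 188 188 188 188 188
 187 186 187 186]
rib 212 [196 197 197 198 199 200 198 147 124 119 120 120 120 119 119 120 120 119
 119 119 119 119 119 119 119 119 119 123 151 196 205 205 205 205 205 205
 205 204 203 203]
rib 243 [ 63  63  63  63  66  85 132 135 138 140 139 139 139 139 139 139 139 139
 138 137 138 137 137 137 137 137 137 137 135 132 104  76  61  61  62  62
  62  61  59  54]
rib 255 [ 60  60  61  60  62  76 127 132 135 137 136 137 137 136 136 137 137 136
 136 137 136 137 136 136 136 137 136 135 133 128  97  69  59  59  59  59
  59  59  59  58]
```

```bash
python3 - <<'E'
from h import *
t=cv2.cvtColor(cv2.imread('pics/top0.png'),cv2.COLOR_BGR2GRAY).astype(float)
w=cv2.cvtColor(cv2.imread('pics/w2.png'),cv2.COLOR_BGR2GRAY).astype(float)
def cen(im,u,v,h,thr):
    p=im[v-h:v+h+1,u-h:u+h+1];m=np.clip(p-thr,0,None);yy,xx=np.mgrid[-h:h+1,-h:h+1];return u+(m*xx).sum()/m.sum(),v+(m*yy).sum()/m.sum()
a=[cen(t,298,149,3,np.median(t[146:153,295:302])+8),cen(t,334,149,3,np.median(t[146:153,331:338])+8)]
b=[cen(w,282,232,6,190),cen(w,376,232,6,190)]
print(a,b)
for n,l in(('top',a),('wrist',b)):
  P=[onz(n,*p,.010) for p in l];print(n,P,(P[0]+P[1])/2)
d=P[0]-P[1];print('post yaw wrist',np.arctan2(d[1],d[0])-np.pi/2, 'post yaw top',end=' ')
P=[onz('top',*p,.010) for p in a];d=P[0]-P[1];print(np.arctan2(d[1],d[0])-np.pi/2)
zb=get_state()['eef_pos'][2]-.2297
print('rib y',[onz('wrist',323.95,v,zb+.08) for v in(205,243,255)])
print('slots y top',[onz('top',317.95,126.7,.104)],'plate mid col',onz('top',316,146,.008))
E
```

```text
[(np.float64(297.7033195020747), np.float64(150.62240663900414)), (np.float64(335.51636904761904), np.float64(150.41666666666666))] [(np.float64(282.1232024873688), np.float64(231.90516906335017)), (np.float64(375.8528963414634), np.float64(231.8517530487805))]
top [array([ 0.64117046, -0.1426931 ,  0.01      ]), array([ 0.64108905, -0.24183586,  0.01      ])] [ 0.64112976 -0.19226448  0.01      ]
wrist [array([ 0.6408093 , -0.23999135,  0.01      ]), array([ 0.64069424, -0.14011431,  0.01      ])] [ 0.64075177 -0.19005283  0.01      ]
post yaw wrist -3.140440654827187 post yaw top -0.0008211411912808497
rib y [array([ 0.55076502, -0.19658505,  0.18001519]), array([ 0.56944292, -0.19651175,  0.18001519]), array([ 0.57579453, -0.1964865 ,  0.18001519])]
slots y top [array([ 0.67591911, -0.19752482,  0.104     ])] plate mid col [ 0.65395316 -0.19064407  0.008     ]
```

Emit:
move_arm:
  deltas: "0.0006 -0.002 0 0 0.0005 0.0193 0; 0 0 0 0 0 0.02 0; 0 0 0 -0.022 0 0 0; 0 0 0 -0.022 0 0 0; 0 0 0 0 0 0 0"
  newtons: 50

```text
time: 6.55
eef_pos: [0.6313, -0.1966, 0.2885]
ee_rot: [[-1.0, -0.002, -0.0], [-0.002, 1.0, -0.001], [0.0, -0.001, -1.0]]
contact_force: [-0.0, -1.0, -2.7]
grip_width: 0.133
grip_force: 49.9
```

Emit:
move_arm:
  deltas: "0 0 0 0 0 0 0; 0 0 0 -0.002 0 0 0; 0 0 0 -0.002 0 0 0; 0 0 0 -0.002 0 0 0; 0 0 0 0 0 0 0"

```text
time: 7.18
eef_pos: [0.6368, -0.1976, 0.2906]
ee_rot: [[-1.0, -0.0, 0.002], [-0.0, 1.0, -0.001], [-0.002, -0.001, -1.0]]
contact_force: [0.8, 1.2, -1.7]
grip_width: 0.135
grip_force: 49.9
```

Emit:
move_arm:
  deltas: "0 0 0 -0.0015 0 0.0008 0; 0 0 0 -0.0015 0 0 0; 0 0 0 0 0 0 0"

```text
time: 7.55
eef_pos: [0.6398, -0.1976, 0.2896]
ee_rot: [[-1.0, -0.0, 0.002], [-0.0, 1.0, -0.001], [-0.002, -0.001, -1.0]]
contact_force: [0.0, 1.3, -1.9]
grip_width: 0.132
grip_force: 49.9
```

Emit:
move_arm:
  deltas: "0 0 0 -0.0015 0 0 0; 0 0 0 -0.0015 0 0 0; 0 0 0 0 0 0 0"

```text
time: 7.92
eef_pos: [0.6428, -0.1976, 0.2897]
ee_rot: [[-1.0, -0.0, 0.002], [-0.0, 1.0, -0.001], [-0.002, -0.001, -1.0]]
contact_force: [0.4, 0.1, -2.9]
grip_width: 0.134
grip_force: 49.9
```

Emit:
move_arm:
  deltas: "0 0 0 -0.0015 0 0 0; 0 0 0 -0.001 0 0 0; 0 0 0 0 0 0 0"

```text
time: 8.3
eef_pos: [0.6452, -0.1976, 0.2897]
ee_rot: [[-1.0, -0.0, 0.002], [-0.0, 1.0, -0.001], [-0.002, -0.001, -1.0]]
contact_force: [-0.4, 1.5, -2.7]
grip_width: 0.131
grip_force: 49.9
```

Emit:
move_arm:
  deltas: "0 0 0 -0.001 0 0 0; 0 0 0 -0.001 0 0 0; 0 0 0 0 0 0 0"

```text
time: 8.68
eef_pos: [0.6463, -0.1978, 0.2897]
ee_rot: [[-1.0, 0.0, -0.001], [0.0, 1.0, 0.0], [0.001, 0.0, -1.0]]
contact_force: [-5.1, 2.3, 0.7]
grip_width: 0.135
grip_force: 49.9
```

Emit:
move_arm:
  deltas: "0 0 0 0 0.002 0 0; 0 0 0 0 0 0 0"

```text
time: 8.93
eef_pos: [0.6462, -0.1969, 0.2896]
ee_rot: [[-1.0, 0.001, -0.0], [0.001, 1.0, -0.002], [0.0, -0.002, -1.0]]
contact_force: [-5.3, -1.0, 0.2]
grip_width: 0.135
grip_force: 49.9
```

Emit:
move_arm:
  deltas: "0 0 0 0 -0.004 0 0; 0 0 0 0 0 0 0"

```text
time: 9.18
eef_pos: [0.6465, -0.1984, 0.2894]
ee_rot: [[-1.0, -0.001, -0.002], [-0.001, 1.0, 0.003], [0.002, 0.003, -1.0]]
contact_force: [-6.7, 5.3, 2.1]
grip_width: 0.129
grip_force: 49.9
```

The stop depth of 0.6463 (expected 0.647 with the back plate touching) and the side play of only about ±0.8 mm show that both tabs are in the slots. Now I'll re-centre and press down.

Emit:
move_arm:
  deltas: "0 0 0 0 0.002 0 0; 0 0 0 -0.0005 0 0.002 0; 0 0 0 0 0 0.002 0; 0 0 0 0 0 0.002 0; 0 0 0 0 0 0 0"
  newtons: 60

```text
time: 9.8
eef_pos: [0.6464, -0.1978, 0.2836]
ee_rot: [[-1.0, 0.0, -0.002], [0.0, 1.0, 0.001], [0.002, 0.001, -1.0]]
contact_force: [-8.1, 1.2, 1.9]
grip_width: 0.135
grip_force: 59.9
```

Emit:
move_arm:
  deltas: "0 0 0 0 0 0.0015 0; 0 0 0 0 0 0.0015 0; 0 0 0 0 0 0.0015 0; 0 0 0 0 0 0 0"

```text
time: 10.3
eef_pos: [0.6463, -0.198, 0.281]
ee_rot: [[-1.0, 0.0, -0.002], [0.0, 1.0, 0.001], [0.002, 0.001, -1.0]]
contact_force: [-11.6, 2.6, 11.6]
grip_width: 0.136
grip_force: 60.0
```

Emit:
move_arm:
  deltas: "0 0 0 0 0 0.0015 0; 0 0 0 0 0 0.001 0; 0 0 0 0 0 0 0"

```text
time: 10.68
eef_pos: [0.6462, -0.1981, 0.2788]
ee_rot: [[-1.0, 0.0, -0.002], [0.0, 1.0, 0.002], [0.002, 0.002, -1.0]]
contact_force: [-13.8, 2.7, 13.4]
grip_width: 0.133
grip_force: 60.0
```

Emit:
move_arm:
  deltas: "0 0 0 0 0 0.0015 0; 0 0 0 0 0 0.0015 0; 0 0 0 0 0 0 0"

```text
time: 11.05
eef_pos: [0.6464, -0.1979, 0.2743]
ee_rot: [[-1.0, 0.0, -0.002], [0.0, 1.0, 0.001], [0.002, 0.001, -1.0]]
contact_force: [-9.0, 2.7, 5.0]
grip_width: 0.136
grip_force: 59.9
```

Emit:
move_arm:
  deltas: "0 0 0 0 0 0.0015 0; 0 0 0 0 0 0.001 0; 0 0 0 0 0 0 0"

```text
time: 11.42
eef_pos: [0.6464, -0.1981, 0.2741]
ee_rot: [[-1.0, 0.0, -0.001], [0.0, 1.0, 0.002], [0.001, 0.002, -1.0]]
contact_force: [-12.6, 4.1, 16.1]
grip_width: 0.131
grip_force: 59.9
```

Emit:
move_arm:
  deltas: "0 0 0 0.0015 0 -0.0025 0; 0 0 0 0 0 0 0.5; 0 0 0 0 0 0 0.5; 0 0 0 0 0 0 0.7; 0 0 0 0 0 0 0.7"

```text
time: 12.05
eef_pos: [0.6463, -0.1977, 0.2738]
ee_rot: [[-1.0, -0.0, 0.002], [-0.0, 1.0, -0.001], [-0.002, -0.001, -1.0]]
contact_force: [0.1, -0.5, -0.5]
grip_width: 0.507
grip_force: 0.0
```

Emit:
move_arm:
  deltas: "0 0 0 0 0 -0.02 0.7; 0 0 0 0 0 -0.05 1; 0 0 0 0.03 -0.02 -0.06 1; 0 0 0 0.05 -0.03 -0.02 1; 0 0 0 0.05 -0.03 0 1"

```text
time: 12.68
eef_pos: [0.5179, -0.2775, 0.421]
ee_rot: [[-1.0, 0.0, 0.007], [0.0, 1.0, -0.003], [-0.007, -0.003, -1.0]]
contact_force: [0.0, -0.6, -0.6]
grip_width: 0.986
grip_force: 0.0
```

```bash
python3 - <<'E'
from h import *
t=optics.capture('top');s=optics.capture('scene');w=optics.capture('wrist');i=optics.camera_info('wrist')
print(get_state()['eef_pos'])
cv2.imwrite('pics/t3.png',t);cv2.imwrite('pics/s3.png',s);cv2.imwrite('pics/w3.png',w)
a=np.hstack([crop(s,225,210,130,100,3),crop(t,280,80,130,100,3)])
w2=crop(w,0,0,640,290,1)
cv2.imwrite('pics/c3.png',np.vstack([a,cv2.copyMakeBorder(w2,0,0,0,140,0)]))
P=np.array([.438,-.37,.09]);print('bottle proj top,wrist,scene',proj('top',P),proj('wrist',P,i),proj('scene',P))
goal([.438,-.37,.2],np.pi/2);np.save('w3.npy',i,allow_pickle=True)
E
```

```text
[ 0.5156455  -0.279261    0.41961599]
bottle proj top,wrist,scene [390.82938736 223.90485887] [233.33174581 105.22358318] [301.50686155 145.48574315]
t 12.82 turn [-0.0003  0.005  -0.007 ] shift [ 0.0776 -0.0907  0.0556] world d [-0.0776 -0.0907 -0.0556]
```

View pics/c3.png

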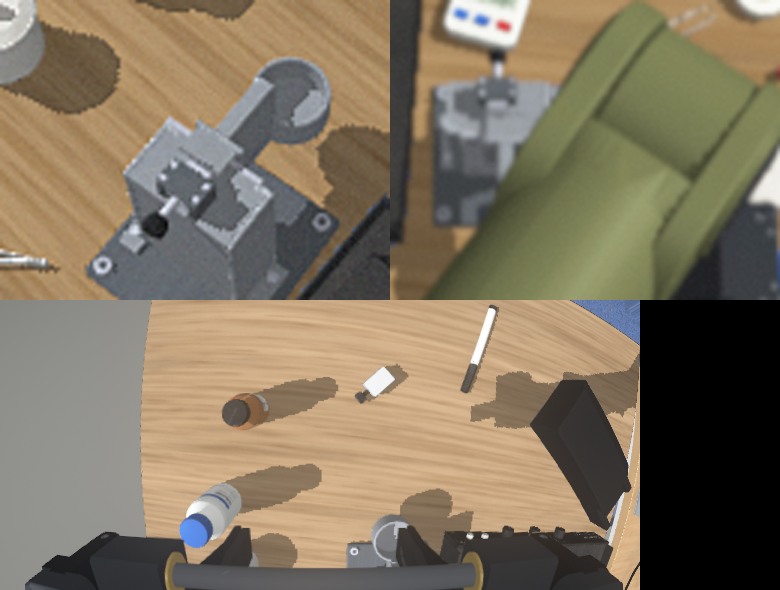

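The bracket hangs with its lip under the nose in the scene view. The brown cap is at wrist pixel (236,111), close to the prediction, and the bystanders have not moved. Next I'll refine the cap position and the cup's offset from the grip, using the earlier held view w2.

```bash
python3 - <<'E'
from h import *
i=np.load('w3.npy',allow_pickle=True).item()
print('cap',onz('wrist',236,111,.09,i),get_state()['joints'].round(2) if hasattr(get_state()['joints'],'round') else get_state()['joints'])
# w2 geometry: rebuild camera from printed pose
j=dict(i);j['R']=np.array([[-1.10495998e-03,9.99996662e-01,2.33567604e-03],[9.56836346e-01,3.78456567e-04,2.90627018e-01],[2.90625164e-01,2.55599095e-03,-9.56833570e-01]]);j['t']=np.array([0.19813037,-0.57316307,0.14885941])
w=cv2.imread('pics/w2.png');g=cv2.cvtColor(w,cv2.COLOR_BGR2GRAY)
print(g[90:205:1,350][:60]); print('col300',g[100:205,300])
for p in((280.5,150),(368.5,150),(324,197.5)):print(onz('wrist',*p,.128,j))
E
```

```text
cap [ 0.44407289 -0.36739765  0.09      ] [-0.3   0.23  0.89  1.62 -0.19  1.37  2.17]
[185 190 193 198 200 200 199 198 200 201 200 198 191 181 175 177 180 182
 182 187 191 195 198 200 203 205 203 201 193 171 166 200 210 216 218 200
 197 210 213 221 220 220 220 219 218 218 217 216 216 215 215 215 216 215
 216 216 217 217 217 217]
col300 [189 183 179 180 183 188 193 197 198 198 195 191 189 188 190 195 202 181
 189 212 220 215 207 174 150 146 146 146 146 146 146 146 147 146 146 146
 146 146 146 146 146 146 146 146 145 144 144 144 144 144 145 144 144 144
 144 145 145 144 145 144 144 144 145 144 144 144 144 144 143 143 143 143
 143 143 142 136 123 120 121 120 120 120 120 121 120 121 128 153 198 213
 218 215 186 196 197 199 200 197 193 197 198 198 198 198 200]
[ 0.53389838 -0.22335917  0.128     ]
[ 0.53384602 -0.17123788  0.128     ]
[ 0.56337787 -0.19757     0.128     ]
```

Emit:
move_arm:
  deltas: "0 0.005 0.17 0 0 0 1; 0 0 0.18 0 0 0.02 1; 0 0 0 0.013 -0.0363 0.02 1; 0 0 0 0.013 -0.0363 0.015 1; 0 0 0 0.013 -0.0363 0 1"

```text
time: 13.45
eef_pos: [0.4452, -0.3643, 0.362]
ee_rot: [[-0.94, 0.341, -0.004], [0.341, 0.94, 0.0], [0.004, -0.001, -1.0]]
contact_force: [0.7, 0.6, 1.0]
grip_width: 1.001
grip_force: 0.0
```

Emit:
move_arm:
  deltas: "0 0 0 0 0 0 1; 0 0 0 0 0 0 1"

```text
time: 13.7
eef_pos: [0.4462, -0.3637, 0.363]
ee_rot: [[-0.94, 0.342, -0.002], [0.342, 0.94, -0.0], [0.002, -0.001, -1.0]]
contact_force: [-0.5, 0.8, 0.2]
grip_width: 1.002
grip_force: 0.0
```

```bash
python3 - <<'E'
from h import *
w=optics.capture('wrist');i=optics.camera_info('wrist');cv2.imwrite('pics/w4.png',w)
P=np.array([.442,-.3685,.09]);p=proj('wrist',P,i);print(p,proj('wrist',np.array([.452,-.3685,.09]),i))
for q in((.442,-.3685,.106),):goal([.442,-.3685,.053],np.radians(70))
x,y=int(p[0])-50,int(p[1])-50;print(x,y);cv2.imwrite('pics/c4.png',crop(w,max(x,0),max(y,0),100,100,4));np.save('w4.npy',i,allow_pickle=True);print(get_state()['joints'])
E
```

```text
[316.43467905 194.52264965] [320.44483626 204.93977926]
t 13.75 turn [-0.0009 -0.0022  0.0017] shift [ 0.0025 -0.0065  0.1458] world d [-0.0046 -0.0052 -0.1458]
266 144
[-0.18673594  0.27191795  0.96987358  1.72546951 -0.23227901  1.26927303
  2.05951859]
```

View pics/c4.png

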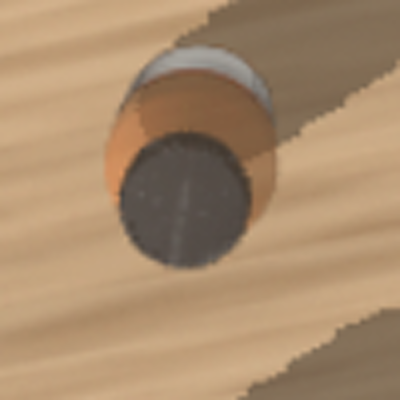

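The cap centre is at wrist pixel (312.3,194.8), about 4 mm further along -y of the tool than I predicted. I'll descend with that correction.

Emit:
move_arm:
  deltas: "-0.001 -0.002 0.002 0.0025 -0.0105 0 1; 0 0 0 0 0 0.05 1; 0 0 0 0 0 0.05 1; 0 0 0 0 0 0.046 1; 0 0 0 0 0 0 0.5"
  newtons: 12

```text
time: 14.38
eef_pos: [0.4378, -0.3722, 0.2135]
ee_rot: [[-0.939, 0.344, -0.008], [0.344, 0.939, 0.003], [0.008, 0.0, -1.0]]
contact_force: [0.3, 0.1, 0.4]
grip_width: 0.949
grip_force: 0.0
```

Emit:
move_arm:
  deltas: "0 0 0 0 0 0 0.3; 0 0 0 0 0 0 0.3; 0 0 0 0 0 0 0.3; 0 0 0 0 0 0 0.3; 0 0 0 0 0 0 0.3"

```text
time: 15.0
eef_pos: [0.4391, -0.3735, 0.217]
ee_rot: [[-0.939, 0.344, -0.0], [0.344, 0.939, -0.0], [0.0, -0.0, -1.0]]
contact_force: [1.0, 0.7, 3.6]
grip_width: 0.473
grip_force: 12.0
```

Emit:
move_arm:
  deltas: "0 0 0 0 0 -0.04 0.3; 0 0 0 0 0 -0.05 0.3; 0 0 0 0 0 -0.04 0.3; 0 0 0 -0.0176 0.0438 0 0.3; 0 0 0 -0.0176 0.0438 0 0.3"

```text
time: 15.62
eef_pos: [0.5026, -0.3031, 0.3472]
ee_rot: [[-0.938, 0.346, 0.001], [0.346, 0.938, -0.0], [-0.001, 0.0, -1.0]]
contact_force: [1.2, -0.5, -1.6]
grip_width: 0.473
grip_force: 12.0
```

Emit:
move_arm:
  deltas: "0 0 0 -0.0176 0.0438 0 0.3; 0 0 0 -0.0176 0.0438 0 0.3; 0 0 0 -0.0176 0.0438 0 0.3; 0 0 0 0 0 0 0.3; 0 0 0 0 0 0 0.3"

```text
time: 16.25
eef_pos: [0.5967, -0.1986, 0.3459]
ee_rot: [[-0.939, 0.345, -0.002], [0.345, 0.939, -0.001], [0.002, -0.002, -1.0]]
contact_force: [0.2, -0.6, -1.0]
grip_width: 0.474
grip_force: 12.0
```

```bash
python3 - <<'E'
from h import *
goal([.5964,-.1978,.102],np.radians(70))
s=get_state();print(s['eef_pos'],s['grip_force'],s['grip_width'])
i=optics.camera_info('wrist');w=optics.capture('wrist');cv2.imwrite('pics/w5.png',w)
e=s['eef_pos'];b=e[2]-.217
print('cap pred',proj('wrist',np.array([e[0],e[1],b+.09]),i),'cup rim pred',proj('wrist',np.array([.5964,-.1978,.073]),i))
a=crop(w,220,60,200,200,3);S=optics.capture('scene')
cv2.imwrite('pics/c5.png',np.hstack([a[:,:500],cv2.copyMakeBorder(crop(S,270,170,100,150,3),0,150,0,0,0)]))
E
```

```text
t 16.25 turn [-0.0018 -0.0019 -0.0029] shift [0.0005 0.0007 0.0799] world d [-0.0003  0.0008 -0.0799]
[ 0.59665519 -0.19863272  0.34594924] 11.950703412076109 0.47446308919303143
cap pred [324.87888295 302.20404483] cup rim pred [325.10071364 196.61340153]
```

View pics/c5.png

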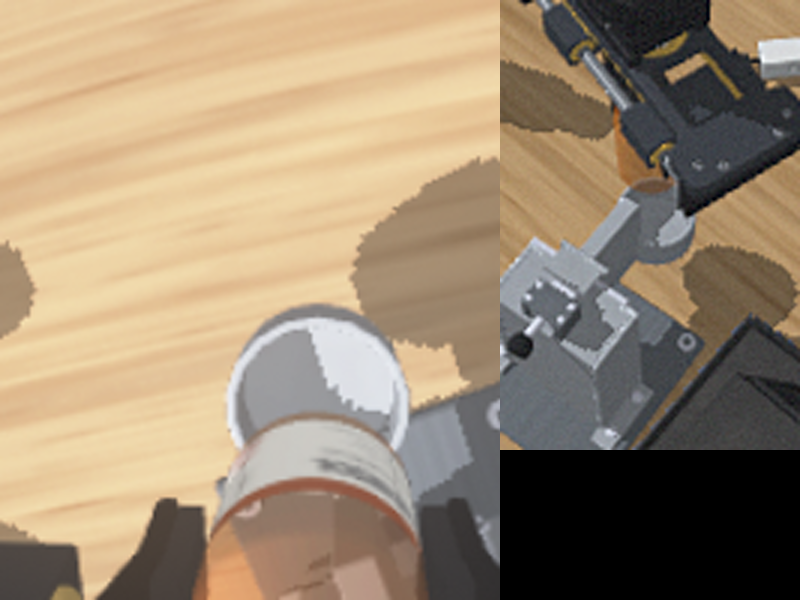

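```bash
python3 - <<'E'
from h import *
s=get_state();e=s['eef_pos'];R=np.array(s['ee_rot']);b=e[2]-.217
i=optics.camera_info('wrist')
for dx in(.019,.021,.023):print(dx,proj('wrist',np.array([e[0],e[1],b])+R[:,0]*dx,i))
for r in(.024,.027):print('rim',r,proj('wrist',np.array([.5964,-.1978,.073])+R[:,0]*r,i),proj('wrist',np.array([.5964,-.1978,.073])+R[:,1]*r,i),proj('wrist',np.array([.5964,-.1978,.073])-R[:,1]*r,i))
E
```

```text
0.019 [324.29461555 195.44120532]
0.021 [324.30013404 192.5644911 ]
0.023 [324.30564412 189.67136219]
rim 0.024 [326.57801148 169.09001367] [354.38665779 196.47170654] [298.5016008 196.4397374]
rim 0.027 [326.59051927 165.580712  ] [357.84957103 196.47089684] [295.02404527 196.43494628]
```

The rim centre and its near edge match the prediction. The bottle's lower near edge is at (325,197), which puts the bottle about 2 mm towards +x in the hand. I'll correct for that and lower it.

Emit:
move_arm:
  deltas: "-0.002 -0.002 0 0.0023 0.0007 0.02 0.3; 0 0 0 0 0 0.02 0.3; 0 0 0 0 0 0.01 0.3; 0 0 0 0 0 0.005 0.3; 0 0 0 0 0 0 0.3"

```text
time: 16.98
eef_pos: [0.5952, -0.1969, 0.2912]
ee_rot: [[-0.939, 0.345, 0.001], [0.345, 0.939, 0.001], [-0.001, 0.001, -1.0]]
contact_force: [-0.8, -0.1, -0.8]
grip_width: 0.475
grip_force: 12.0
```

Emit:
move_arm:
  deltas: "0 0 0 0 0 0.006 0.3; 0 0 0 0 0 0.006 0.3; 0 0 0 0 0 0.005 0.3; 0 0 0 0 0 0 0.3"

```text
time: 17.48
eef_pos: [0.595, -0.1966, 0.2737]
ee_rot: [[-0.939, 0.345, 0.0], [0.345, 0.939, 0.001], [0.0, 0.001, -1.0]]
contact_force: [0.0, -0.2, -0.9]
grip_width: 0.471
grip_force: 12.0
```

Inside the rim with no contact. I'll lower the rest of the way.

Emit:
move_arm:
  deltas: "0 0 0 0 -0.0008 0.004 0.3; 0 0 0 0 0 0.0025 0.3; 0 0 0 0 0 0 0.3"

```text
time: 17.85
eef_pos: [0.5948, -0.1974, 0.2675]
ee_rot: [[-0.939, 0.345, 0.001], [0.345, 0.939, 0.001], [-0.0, 0.001, -1.0]]
contact_force: [0.7, 1.0, -0.5]
grip_width: 0.473
grip_force: 12.0
```

Emit:
move_arm:
  deltas: "0 0 0 0 0 0.0008 0.3; 0 0 0 0 0 0 0.3"

```text
time: 18.1
eef_pos: [0.595, -0.1974, 0.267]
ee_rot: [[-0.939, 0.345, 0.001], [0.345, 0.939, 0.001], [-0.001, 0.001, -1.0]]
contact_force: [-0.5, 0.1, -1.0]
grip_width: 0.477
grip_force: 12.0
```

Emit:
move_arm:
  deltas: "0 0 0 0 0 0.001 0.3; 0 0 0 0 0 0 0.3; 0 0 0 0 0 0 0.55; 0 0 0 0 0 0 0.6; 0 0 0 0 0 0 0.75"

```text
time: 18.73
eef_pos: [0.595, -0.1975, 0.2661]
ee_rot: [[-0.939, 0.345, 0.002], [0.345, 0.939, 0.001], [-0.001, 0.001, -1.0]]
contact_force: [-0.2, -0.4, 0.3]
grip_width: 0.642
grip_force: 0.0
```

Emit:
move_arm:
  deltas: "0 0 0 0 0 0 0.75; 0 0 0 0 0 0 0.75; 0 0 0 0 0 -0.02 0.75; 0 0 0 0 0 -0.04 0.75; 0 0 0 0 0 -0.05 0.75"

```text
time: 19.35
eef_pos: [0.5945, -0.1975, 0.3778]
ee_rot: [[-0.939, 0.345, 0.001], [0.345, 0.939, 0.001], [-0.0, 0.001, -1.0]]
contact_force: [0.0, -0.1, 0.5]
grip_width: 0.751
grip_force: 0.0
```

Emit:
move_arm:
  deltas: "0 0 0 0.04 -0.03 -0.02 0.75; 0 0 0 0.04 -0.03 0 0.75; 0 0 0 0.04 -0.03 0 0.75; 0 0 0 0 0 0 0.75; 0 0 0 0 0 0 0.75"

```text
time: 19.98
eef_pos: [0.4514, -0.2407, 0.3969]
ee_rot: [[-0.939, 0.345, 0.004], [0.345, 0.939, 0.002], [-0.003, 0.003, -1.0]]
contact_force: [1.1, 0.4, -0.6]
grip_width: 0.753
grip_force: 0.0
```

```bash
python3 - <<'E'
from h import *
w=optics.capture('wrist');S=optics.capture('scene');t=optics.capture('top')
print(get_state()['contact_force'],proj('scene',np.array([.5964,-.1978,.139])))
a=crop(S,230,180,140,130,4)[:, :560]
b=crop(t,285,90,60,90,4)
cv2.imwrite('pics/c6.png',np.hstack([a,cv2.copyMakeBorder(b,0,a.shape[0]-b.shape[0],0,0,0)]))
E
```

```text
[-0.27637178 -0.17151481 -0.0083997 ] [322.3402171  222.82114668]
```

View pics/c6.png

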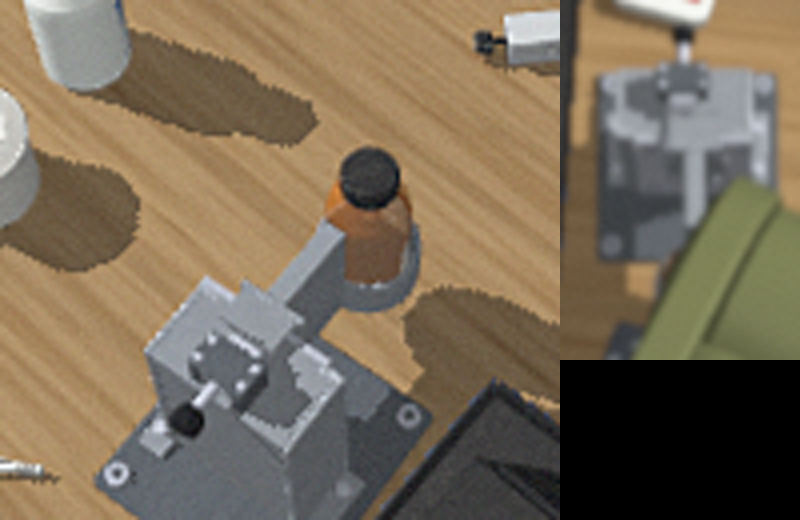

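The bottle stands upright in the cup with its cap at crop (370,177), matching the prediction. The bracket is home under the catch and the arm is clear.

```bash
python3 -c "
from bench import env; print(env.hand_in())"
```

```text
the job is handed in; nothing more can be done
None
```

I hung the bracket in the top slots until the catch snapped over its lip, stood the brown bottle upright in the cup without moving the other objects, and handed the job in at about 20 s; no verdict was returned.

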